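# Prime the hand pump until its indicator pin pops out

## Robot

A 6-joint arm with a two-finger parallel gripper is mounted at the origin on the work surface. World frame = base frame: x ahead of the robot, y to its left, z up, the work surface at z = 0. Lengths are in m, angles in rad, forces in N, time in s.
With the tool pointing down it reaches from about 0.25 to 0.725 m from the base axis. Payload 4 kg.
Tool frame: the origin (TCP) lies midway between the tips of the shut fingers; the grasp point (between the pads) lies 19 mm behind it; z points along the fingers, y is the line along which they close (so a half turn about z gives the same grasp; the last joint's range is limited). The gripper opens to 85 mm and grips with 20 to 120 N. Pads are 22 mm wide; open, the fingers measure 114 mm over their backs; the gripper's body (76 mm by 85 mm) begins 54 mm behind the grasp point. The pads swing forward as they close: fully open they stand 13 mm farther back than shut.
Start: joints at [-1.164, 0.241, 0.005, 1.335, 0, 1.571], TCP at [0.198, -0.459, 0.231] pointing down, gripper open.
Joint ranges: [-2.72, 2.72], [-1.05, 1.87], [-1.09, 1.28], [-1.99, 2.15], [-1.42, 1.44], [-3.14, 3.14]. Speed limits (rad/s): [2.79, 2.79, 3.14, 3.14, 3.14, 3.14].

## Interface

Orientations are given as a unit quaternion [x, y, z, w].
In Python, from workcell import bot gives the robot as it stands.
- The arm moves only by the tool move_arm, never from a script. Its argument "motion" is a list of rows, each an object of numbers: "x", "y", "z": the shift along the tool's x, y, z in cm; "yaw": the turn about the tool's z in degrees. A call has 1 to 20 rows; each row is the pose to reach, as a shift and turn from the pose commanded when the call began, along the tool's axes at that moment; what a row does not reach only later rows make up. A row lasts 1/8 s, in which the tool goes at most 62.5 mm and 10.7 degrees, less where a joint would pass 70% of its speed; a pose out of reach is approached as far as the arm can. A call with a gripper value outside its range is refused whole. "gripper" is the opening, from -1 (shut) to 1 (fully open), set as the call begins (left out, the last holds). The fingers move at their own pace and stop on an object; the grip force is fixed at half the most. Time passes only in rows, so rows that repeat a pose let the fingers close. It gives the time, the measured TCP pose, the force, the opening and the grip force at its end, in the units of the state.
- bot.get_obs(): the state, without advancing time (a new reading comes with each control period).
- bot.camera(name): name is "scene" or "side" or "wrist"; returns the picture (384x512x3 uint8, blue, green, red); there is no depth.
- bot.camera_model(name): a dict with "K" (3x3 intrinsics, pixels), "dist" ([k1, k2, p1, p2, k3] as OpenCV has them; the pictures are not rectified), "world_from_camera" (4x4, takes a point from camera to world coordinates). Camera axes: x right, y down, z forward; pixel columns grow to the right and rows downward; lengths in m; the calibration is good to about 2 mm. A picture is of the moment at which its call begins: read the wrist's pose just before it. camera_model takes no time and is no camera call; for the wrist camera it gives the pose at the moment of the call.
- bot.job_done(): hands the job in; it is judged then, once.
Trained networks look in the newest picture that a camera, given by its name, has taken for a name from the list of things; names that differ only in an ending like _2 or _b are one class to them, and where a whole thing is asked for, a point or a joint stands for the part that bears it (a point fixed in the world has none). Each returns a list of dicts, best first, with "score" (0 to 1); they miss things now and then, are a little off and sometimes report something else, mostly with a low value. They report only what shows in the picture. A call takes as long as a camera call. They do not tell look-alikes from the thing itself.
- bot.cut_out(camera, name): "mask" (384x512 bool, what is visible of it) and "centre" ([row, column] in pixels, amid what is visible of it).
The state is a dict: "clock": time; "joint_pos": joint angles; "joint_vel": joint speeds; "tau": joint torques, N m; "eef_pos": TCP position; "tool_rot": TCP orientation; "ft_force": force on the tool from outside, world axes, zero at the start; "ft_torque": the same for the moment, N m; "grip_width": finger opening in m; "grasp_force": force on a finger pad.
Only numpy, scipy, OpenCV 4.12 (cv2) and the standard library are available. Lean on these libraries where they do the work, as an engineer would, in place of code of your own. Each camera call takes 0.05 s, during which the arm holds its last target. There are 200 camera calls.

## Task

Prime the hand pump standing on the lab bench: with the fingertips push its round black palm button down and let it spring back up, again and again, until the orange indicator pin on the pump's white housing pops fully out, then come away. Only push the button: do not touch the pin, do not lift, tip or shove the loose-standing pump, and leave the other things on the bench where they stand.

Things in the scene. Friction and masses are not known exactly. Their poses are not given: they have to be found in the camera images.
- pump: The hand pump, 2 to 3.3 kg, standing loose on the bench: dark steel base plate 120 (x) x 200 (y) x 12 mm with a white housing 85 x 170 mm on it whose top is 77 mm above the bench. Origin: centre of the underside of the base plate; z up, y along the housing from the palm button (at y = -45 mm) to the indicator pin (at y = +50 mm), both at x = 0.
- plunger_top (a point): Centre of the top face of the black palm button, which moves with it: a disc 52 mm in diameter and 16 mm thick on a 16 mm steel rod, its top 135 mm above the bench when up and 111 mm when fully down. Nothing stands above it, and the pin, 95 mm away, is never higher than 117 mm above the bench.
- plunger (a joint): How far the palm button is pressed down, in m: 0 up, 0.024 fully down. Its spring takes 4 N at the top and 11 N at the bottom and brings it back up by itself when let go.
- pin (a joint): How far the orange indicator pin stands out of its resting place, in m: between 0 and 0.009 at the start, 0.030 fully out. Each full push of the button drives it up by about 0.0045 (less for a shorter push, only while the button goes down), and it stays there; once it has risen to about 0.020 its own spring pops it fully out, so three to five full pushes are needed. After that, pushing does nothing more.
- pin_tip (a point): Top of the orange indicator pin, 12 mm in diameter, in a dark steel collar whose top is 83 mm above the bench; the top of the pin is 87 mm above the bench at joint value 0 and 117 mm when fully out.
- mount_black: Loose black resin specimen mount, a disc 32 mm in diameter and 22 mm high; origin at the centre of its underside.
- mount_green: Loose green resin specimen mount, a disc 32 mm in diameter and 22 mm high; origin at the centre of its underside.
- copper_sample: Loose copper cylinder 25 mm in diameter and 30 mm high, upright; origin at the centre of its underside.
- wash_bottle: Loose white plastic bottle with a red cap, 56 mm in diameter, 130 mm high; origin at the centre of its underside.
- beaker: Loose glass beaker 64 mm in diameter and 75 mm high; origin at the centre of its underside.
- paste_jar: Loose white jar with a blue cap, 52 mm in diameter and 50 mm high; origin at the centre of its underside.
- sample_case: Loose grey plastic case 60 x 90 x 28 mm; origin at the centre of its underside.
Mind the look-alikes: they are no part of the job. What is shaped like the pump but brown or yellow is not meant.

How it is judged:
On the way, in this order (a step that is already met when the one before it is completed fails the run):
1. the palm button is pushed well down (value of joint plunger above 0.014 m).
2. the indicator pin has popped fully out (value of joint pin above 0.028 m), for 0.2 s.
At the end, for the whole second after the job is handed in: The indicator pin stands out by more than 28 of its 30 mm, the palm button is back up (within 3 mm), and the pump stands flat and at rest within 20 mm of where it stood (value of joint pin above 0.028 m and value of joint plunger below 0.003 m and distance of pump from where it was at the start of the episode below 0.02 m and angle between pump's own z axis and vertical below 0.05 rad and linear speed of pump below 0.02 m/s); the robot touches nothing.
It fails at once if the pump is lifted off the bench (more than 8 mm) (height (world z) of pump above 0.008 m).
It fails at once if the pump is shoved more than 30 mm (distance of pump from where it was at the start of the episode above 0.03 m).
It fails at once if the pump is tipped (more than 0.15 rad) (angle between pump's own z axis and vertical above 0.15 rad).
It fails at once if the robot touches the indicator pin (more than 1 N) (contact force between any of the arm, the fingers and pin above 1 N).
It fails at once if one of the other loose things is moved or lifted (more than 25 mm) (distance of any of mount_black, mount_green, copper_sample, wash_bottle, beaker, paste_jar, sample_case from where it was at the start of the episode above 0.025 m).
It also fails if it takes over 48 s, if anything falls off the work surface, if the arm or the gripper's body presses on something with over 40 N, if the wrist force passes 120 N, or if a joint passes its speed limit or range.

## Working session

There is one attempt and no reset: what is moved stays moved. The work goes in short steps, Python scripts to look and compute and a tool call to move; the robot and the scene stay as the last step left them, time stands still between calls to the robot, and variables do not carry over. Pictures are saved under pics/ and viewed, at most 10 in all, crops included, and the job is handed in when it is done.

Besides the shell and the picture viewer there is one more tool, called after "Request:" in YAML: its name, and indented under it one key for each argument. move_arm: Moves the arm, as the interface text tells. Its arguments: {"type":"object","properties":{"motion":{"type":"array"},"gripper":{"type":"number"}},"required":["motion"]}

```bash
mkdir -p pics
cat > h.py <<'E'
import numpy as np, cv2
from workcell import bot
def ray(cam,rc):
    m=bot.camera_model(cam); T=np.array(m["world_from_camera"])
    p=cv2.undistortPoints(np.array([[[rc[1],rc[0]]]],float),np.array(m["K"]),np.array(m["dist"]))[0,0]
    return T[:3,3],T[:3,:3]@np.array([p[0],p[1],1])
def at_z(cam,rc,z):
    o,d=ray(cam,rc); return o+d*(z-o[2])/d[2]
def project(cam,P):
    m=bot.camera_model(cam); W=np.linalg.inv(np.array(m["world_from_camera"]))
    r,_=cv2.Rodrigues(W[:3,:3])
    q,_=cv2.projectPoints(np.atleast_2d(np.array(P,float)),r,W[:3,3],np.array(m["K"]),np.array(m["dist"]))
    return q[:,0]
E
python3 - <<'E'
from h import *
ims=[bot.camera(c) for c in("scene","side")]
cv2.imwrite("pics/a.png",cv2.resize(ims[0],(800,600)));cv2.imwrite("pics/b.png",cv2.resize(ims[1],(800,600)))
for c in("scene","side"):
  for n,z in(("plunger_top",.127),("pin_tip",.09),("pump",.06)):
    for r in bot.cut_out(c,n): print(c,n,round(r["score"],2),np.round(r["centre"]),r["mask"].sum(),at_z(c,r["centre"],z).round(3))
o=bot.get_obs();print(o["clock"],o["eef_pos"],o["tool_rot"],o["ft_force"])
E
```

```text
scene plunger_top 0.95 [314. 113.] 737 [ 0.657 -0.317  0.127]
scene plunger_top 0.79 [141. 340.] 317 [0.599 0.323 0.127]
scene plunger_top 0.57 [185. 191.] 395 [ 0.492 -0.051  0.127]
scene pump 0.78 [203. 210.] 3915 [ 0.515 -0.023  0.06 ]
scene pump 0.73 [336. 152.] 6592 [ 0.709 -0.282  0.06 ]
scene pump 0.64 [172. 349.] 3560 [0.655 0.319 0.06 ]
side plunger_top 0.72 [168. 299.] 219 [ 0.491 -0.057  0.127]
side plunger_top 0.72 [229. 195.] 361 [0.614 0.309 0.127]
side plunger_top 0.55 [124. 278.] 145 [ 0.663 -0.306  0.127]
side pump 0.82 [204. 294.] 2488 [0.47  0.029 0.06 ]
side pump 0.81 [267. 182.] 4432 [0.615 0.375 0.06 ]
side pump 0.75 [150. 271.] 1704 [ 0.662 -0.241  0.06 ]
0.4 [ 0.19779396 -0.45909965  0.231179  ] [ 9.79386676e-01  2.01994337e-01 -3.09110384e-05 -1.60782042e-04] [ 0.71425282 -0.02021945 -0.14423128]
```

View pics/a.png

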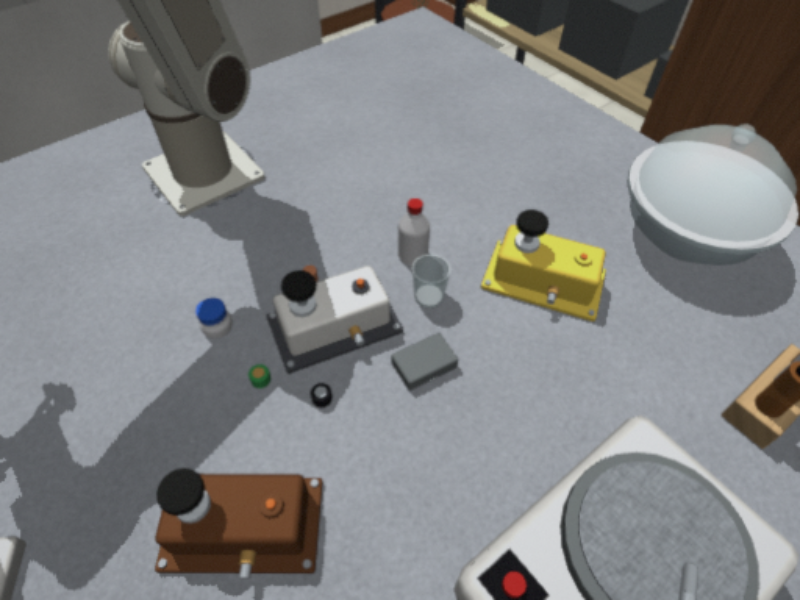

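View pics/b.png

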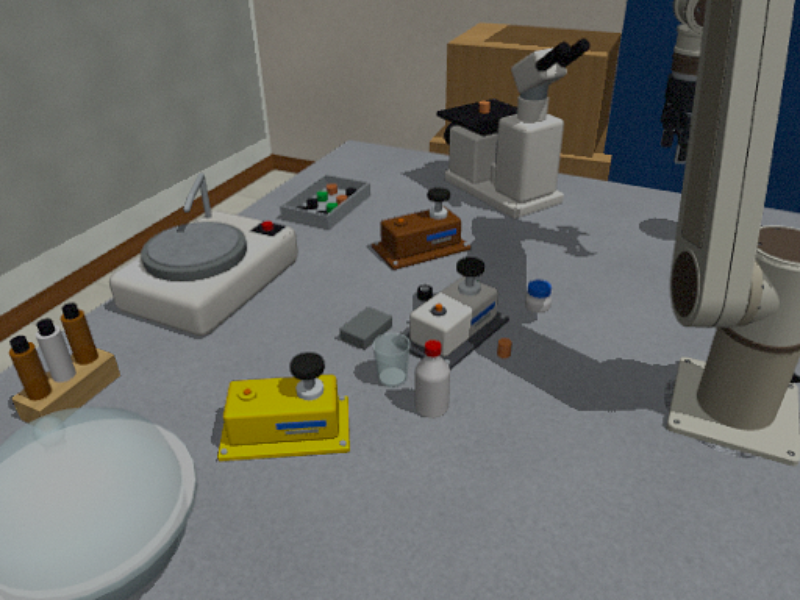

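The white pump is the one in the middle of the scene view: button at about (298,286) and pin at about (360,284) in the 800x600 picture. In the side view the button is at (470,267) and the pin at (438,309). The brown and yellow pumps are the look-alikes.

```bash
cat >> h.py <<'E'
from scipy.spatial.transform import Rotation as R
def tri(a,b):
    A=[];B=[]
    for c,rc in a,b:
        o,d=ray(c,rc); d/=np.linalg.norm(d); M=np.eye(3)-np.outer(d,d); A.append(M);B.append(M@o)
    return np.linalg.lstsq(np.vstack(A),np.hstack(B),rcond=None)[0]
def shift(P):
    o=bot.get_obs(); return (R.from_quat(o["tool_rot"]).inv().apply(np.array(P)-o["eef_pos"])*100).round(2)
E
python3 - <<'E'
from h import *
g={}
for c in("scene","side"):
    bot.camera(c)
    r=min(bot.cut_out(c,"plunger_top"),key=lambda r:np.linalg.norm(at_z(c,r["centre"],.127)[:2]-[.49,-.054])); g[c]=r["centre"]
b=tri(("scene",g["scene"]),("side",g["side"]));p=tri(("scene",[182,230.4]),("side",[198,280.3]))
print("button",b.round(4),"pin",p.round(4),np.linalg.norm((b-p)[:2]))
print(shift([b[0],b[1],.2]))
E
```

```text
button [ 0.49   -0.0521  0.1308] pin [0.5061 0.0455 0.0808] 0.0989008609064946
[ 42.94 -25.83   3.13]
```

Request:
move_arm:
  motion:
    - {"x": 0,"y": 0,"z": 0}
  gripper: -1

```text
invalid input at $.motion[0]: expected keys x, y, z, yaw
```

Request:
move_arm:
  motion:
    - {"x": 4,"y": -2.4,"z": 0,"yaw": 0}
    - {"x": 9,"y": -5.4,"z": 0,"yaw": 0}
    - {"x": 14,"y": -8.4,"z": 0,"yaw": 0}
    - {"x": 19,"y": -11.4,"z": 0,"yaw": 0}
    - {"x": 24,"y": -14.4,"z": 0,"yaw": 0}
    - {"x": 29,"y": -17.4,"z": 0,"yaw": 0}
    - {"x": 34,"y": -20.4,"z": 0,"yaw": 0}
    - {"x": 38,"y": -22.9,"z": 0,"yaw": 0}
    - {"x": 41,"y": -24.7,"z": 0,"yaw": 0}
    - {"x": 42.9,"y": -25.8,"z": 0,"yaw": 0}
    - {"x": 42.9,"y": -25.8,"z": 1.5,"yaw": 0}
    - {"x": 42.9,"y": -25.8,"z": 3,"yaw": 0}
    - {"x": 42.9,"y": -25.8,"z": 3,"yaw": 0}
    - {"x": 42.9,"y": -25.8,"z": 3,"yaw": 0}
  gripper: -1

```text
clock: 2.35
eef_pos: [0.4893, -0.0532, 0.2013]
tool_rot: [0.98, 0.201, -0.0, -0.0]
ft_force: [0.1, -0.5, 0.8]
grip_width: 0.0
grasp_force: 0.0
```

Run:
```python
from h import *
bot.get_obs(); im=bot.camera("wrist")
q=project("wrist",[[.49,-.052,.135],[.506,.0455,.09]]);print(q)
for n in("plunger_top","pump"):
    for r in bot.cut_out("wrist",n): print(n,r["score"],r["centre"],at_z("wrist",r["centre"],.13).round(4))
for p in q: cv2.drawMarker(im,tuple(int(v) for v in p),(0,0,255),0,10)
s=bot.camera("side")[90:250,220:400]
cv2.imwrite("pics/c.png",np.hstack([im[:,:400],cv2.resize(s,(400,384))]))
o=bot.get_obs();print(o["clock"],o["eef_pos"],o["grip_width"],o["ft_force"],shift([.49,-.0521,.135]))
```

```text
[[250.84453345 202.85222194]
 [141.57329042 116.12659321]]
plunger_top 0.66 [206.2, 243.3] [ 0.4841 -0.0488  0.13  ]
pump 0.94 [57.0, 492.0] [ 0.6358 -0.1515  0.13  ]
pump 0.9 [136.1, 208.8] [ 0.5202 -0.0092  0.13  ]
pump 0.57 [98.8, 13.6] [0.4933 0.1149 0.13  ]
pump 0.3 [277.5, 303.7] [ 0.4493 -0.1127  0.13  ]
2.55 [ 0.49000047 -0.05286649  0.20188322] 2.3446389705486945e-05 [ 0.17202112  1.69322975 -0.59298445] [ 0.02 -0.07  6.69]
```

View pics/c.png

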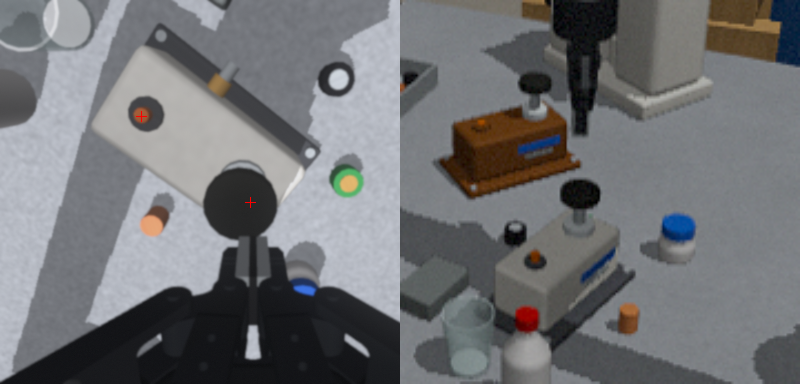

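The wrist picture shows the black disc centred at about (240,204). My mark at (251,203) is a few mm off to one side, and the pin mark sits on the pin.

Run:
```python
from h import *
w=at_z("wrist",[204,240.5],.135);print(w.round(4),shift(w),shift((w+np.array([.49,-.0521,.135]))/2))
```

```text
[ 0.4867 -0.0456  0.135 ] [-0.02 -0.8   6.69] [ 0.   -0.44  6.69]
```

Request:
move_arm:
  motion:
    - {"x": 0,"y": -0.6,"z": 2,"yaw": 0}
    - {"x": 0,"y": -0.6,"z": 4.5,"yaw": 0}
    - {"x": 0,"y": -0.6,"z": 6,"yaw": 0}
    - {"x": 0,"y": -0.6,"z": 7,"yaw": 0}
    - {"x": 0,"y": -0.6,"z": 7.8,"yaw": 0}
    - {"x": 0,"y": -0.6,"z": 8.5,"yaw": 0}
    - {"x": 0,"y": -0.6,"z": 9,"yaw": 0}
    - {"x": 0,"y": -0.6,"z": 9,"yaw": 0}
    - {"x": 0,"y": -0.6,"z": 9,"yaw": 0}
  gripper: -1

```text
clock: 3.68
eef_pos: [0.487, -0.047, 0.1128]
tool_rot: [0.979, 0.202, 0.0, 0.0]
ft_force: [-5.1, 0.8, 10.6]
grip_width: 0.0002
grasp_force: 5.1
```

Run:
```python
from h import *
im=bot.camera("wrist"); s=bot.camera("side")[90:250,220:400]
cv2.imwrite("pics/d.png",np.hstack([im[:,:400],cv2.resize(s,(400,384))]))
o=bot.get_obs();print(o["clock"],o["eef_pos"],o["ft_force"],o["ft_torque"])
```

```text
3.775 [ 0.48702283 -0.04702924  0.11285395] [-5.71848468  0.90713873 10.7412389 ] [ 0.11278589  1.22137303 -0.0534885 ]
```

View pics/d.png

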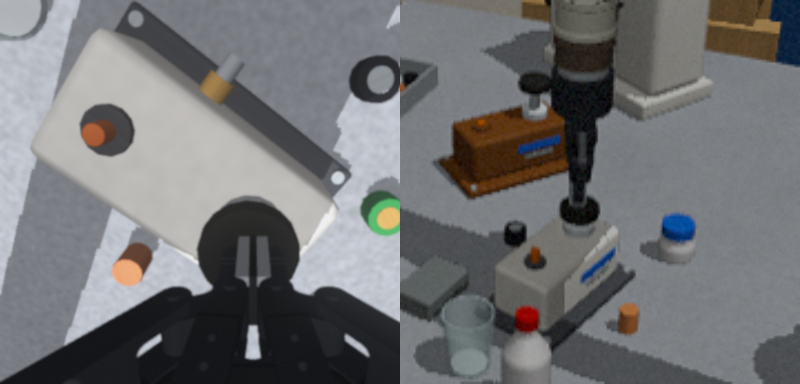

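The fingertips sit on the button, which is nearly fully down. The pin has risen and the pump hasn't moved.

Request:
move_arm:
  motion:
    - {"x": 0,"y": 0,"z": -1.3,"yaw": 0}
    - {"x": 0,"y": 0,"z": -2.7,"yaw": 0}
    - {"x": 0,"y": 0,"z": -2.9,"yaw": 0}
    - {"x": 0,"y": 0,"z": -2.3,"yaw": 0}
    - {"x": 0,"y": 0,"z": -1.4,"yaw": 0}
    - {"x": 0,"y": 0,"z": -0.5,"yaw": 0}
    - {"x": 0,"y": 0,"z": 0.1,"yaw": 0}
    - {"x": 0,"y": 0,"z": 0.1,"yaw": 0}
    - {"x": 0,"y": 0,"z": -1.3,"yaw": 0}
    - {"x": 0,"y": 0,"z": -2.7,"yaw": 0}
    - {"x": 0,"y": 0,"z": -2.9,"yaw": 0}
    - {"x": 0,"y": 0,"z": -2.3,"yaw": 0}
    - {"x": 0,"y": 0,"z": -1.4,"yaw": 0}
    - {"x": 0,"y": 0,"z": -0.5,"yaw": 0}
    - {"x": 0,"y": 0,"z": 0.1,"yaw": 0}
    - {"x": 0,"y": 0,"z": 0.1,"yaw": 0}
  gripper: -1

```text
clock: 5.78
eef_pos: [0.4872, -0.047, 0.111]
tool_rot: [0.979, 0.202, 0.0, 0.0]
ft_force: [-3.2, 0.4, 14.7]
grip_width: -0.0002
grasp_force: 7.0
```

Run:
```python
from h import *
im=bot.camera("wrist"); s=bot.camera("side")[90:250,220:400]
cv2.imwrite("pics/e.png",np.hstack([im[:,:400],cv2.resize(s,(400,384))]))
o=bot.get_obs();print(o["clock"],o["eef_pos"],o["ft_force"],o["ft_torque"])
```

```text
5.875 [ 0.48726664 -0.04699854  0.11099815] [-3.02412257 -0.31970447 13.55528935] [ 0.04949991  0.74367608 -0.02751086]
```

View pics/e.png

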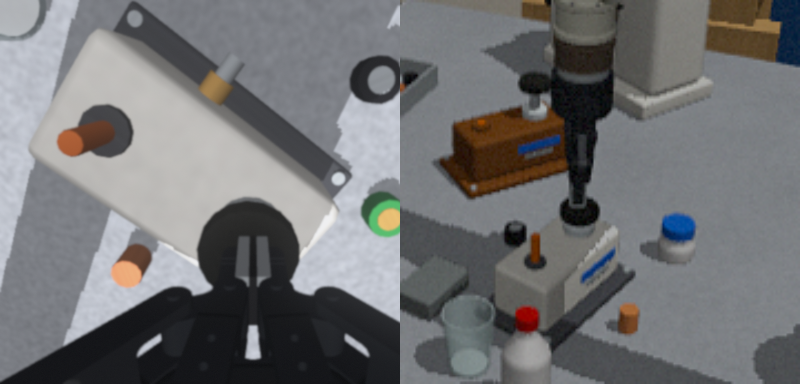

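The pin now stands far out and has probably popped. I'll do one more stroke, which is harmless if it has, then come away.

Request:
move_arm:
  motion:
    - {"x": 0,"y": 0,"z": -1.3,"yaw": 0}
    - {"x": 0,"y": 0,"z": -2.7,"yaw": 0}
    - {"x": 0,"y": 0,"z": -2.9,"yaw": 0}
    - {"x": 0,"y": 0,"z": -2.3,"yaw": 0}
    - {"x": 0,"y": 0,"z": -1.4,"yaw": 0}
    - {"x": 0,"y": 0,"z": -0.5,"yaw": 0}
    - {"x": 0,"y": 0,"z": 0.1,"yaw": 0}
    - {"x": 0,"y": 0,"z": 0.1,"yaw": 0}
    - {"x": 0,"y": 0,"z": -1.3,"yaw": 0}
    - {"x": 0,"y": 0,"z": -2.7,"yaw": 0}
    - {"x": 0,"y": 0,"z": -5,"yaw": 0}
    - {"x": 0,"y": 0,"z": -9,"yaw": 0}
    - {"x": 0,"y": 0,"z": -11,"yaw": 0}
    - {"x": 0,"y": 0,"z": -11,"yaw": 0}
    - {"x": 0,"y": 0,"z": -11,"yaw": 0}
  gripper: -1

```text
clock: 7.75
eef_pos: [0.4863, -0.0469, 0.2183]
tool_rot: [0.979, 0.202, -0.002, -0.001]
ft_force: [-1.1, 0.2, -0.6]
grip_width: 0.0001
grasp_force: 0.0
```

Run:
```python
from h import *
im=bot.camera("wrist"); s=bot.camera("side"); c=bot.camera("scene")
print("btn",[(r["score"],at_z("scene",r["centre"],.127).round(3)) for r in bot.cut_out("scene","plunger_top")])
for cam,I in(("side",s),("scene",c)):
    for p,k in zip(project(cam,[[.506,.0455,.117],[.506,.0455,.112],[.49,-.05,.135]]),((0,255,0),(255,0,0),(0,0,255))): I[int(p[1]),int(p[0])]=k
    print(cam,project(cam,[[.506,.0455,.117],[.506,.0455,.112]]))
cv2.imwrite("pics/f.png",np.hstack([cv2.resize(s[140:230,240:340],(400,384),interpolation=0),cv2.resize(c[150:240,160:260],(400,384),interpolation=0)]))
o=bot.get_obs();print(o["clock"],o["eef_pos"],o["ft_force"])
```

```text
btn [(0.96, array([ 0.488, -0.05 ,  0.127])), (0.84, array([ 0.659, -0.314,  0.127])), (0.65, array([0.591, 0.332, 0.127]))]
side [[280.39832317 187.20301797]
 [280.36478564 188.72674212]]
scene [[229.48353073 172.30322201]
 [229.58006946 173.66351109]]
7.95 [ 0.48661155 -0.04693571  0.21893114] [-0.36435975 -0.6939887  -0.95390428]
```

View pics/f.png

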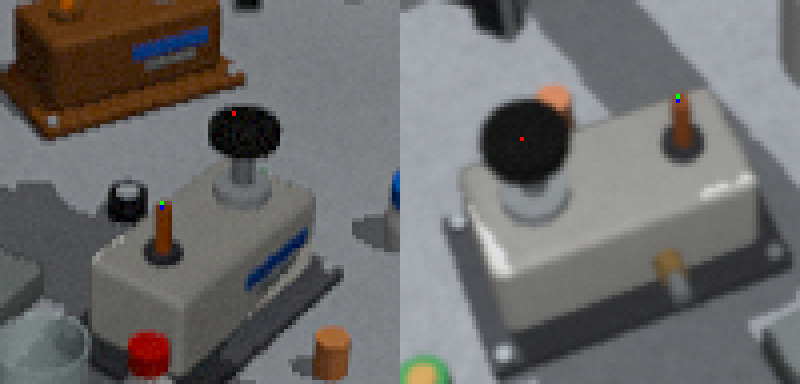

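The top of the pin matches the projected 117 mm mark in both views, so it is fully out. The button is back up and nothing else has moved.

```bash
python3 -c "
from workcell import bot
print(bot.job_done())"
```

```text
the job is handed in; nothing more can be done
None
```

I primed the white pump with four pushes of its button: the pin is fully out, the button is back up, the arm is clear, and I handed the job in (no verdict was returned).

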